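# Make up two cabinet hardware kits

## Robot

A 6-joint arm with a two-finger parallel gripper is mounted at the origin on the work surface. World frame = base frame: x ahead of the robot, y to its left, z up, the work surface at z = 0. Lengths are in m, angles in rad, forces in N, time in s.
With the tool pointing down it reaches from about 0.2 to 0.875 m from the base axis. Payload 3.4 kg.
Tool frame: the origin (TCP) lies on the centre line of the jaws, within the pads' length; the fingertips stand 25 mm ahead of it and the grasp point (between the pads) lies 6 mm ahead of it (arm.tip_extent is the z of the fingertips in the tool frame, in m); z points along the fingers, y is the line along which they close (so a half turn about z gives the same grasp; the last joint's range is limited). The gripper opens to 94 mm and grips with 3 to 60 N. Pads are 16 mm wide; open, the fingers measure 119 mm over their backs; the gripper's body (75 mm by 177 mm) begins 78 mm behind the grasp point.
Start: joints at [1.059, 0.276, 1.505, -0, 1.361, -0.121], TCP at [0.219, 0.532, 0.23] pointing down, gripper open.
Joint ranges: [-2.89, 2.89], [-0.75, 2.08], [0.22, 2.7], [-1.18, 4.32], [0.11, 2.71], [-2.7, 2.7]. Speed limits (rad/s): [2.57, 2.57, 3.14, 3.14, 3.14, 3.14].

## Interface

Orientations are given as [roll, pitch, yaw] about the fixed x, y, z axes, in that order (R = Rz(yaw) Ry(pitch) Rx(roll)).
In Python, from bench import arm, viewer gives the robot as it stands. The module is installed in compiled form; this text tells all that it offers. Calls block until the motion is done:
- arm.move_pose(position, orientation): joint-space move of the TCP to a pose.
- arm.servo_line(position, rate=0.15, attitude=None, guard=None): straight line of the TCP; attitude=None keeps the orientation; rate is the mean speed in m/s. With guard (N) it stops when the force on the tool has changed by that much, and returns True; else False.
- arm.movej(angles): joint-space move.
- arm.grip(opening): finger opening in m; the grip force is fixed at half the most; returns when the fingers have stopped.
- arm.sleep(seconds).
- arm.ik(position, orientation): joint angles nearest the present ones, or None.
- arm.read_state(): the state.
- viewer.read_camera(name): name is "scene" or "side" or "wrist"; returns a dict with "frame" (420x560x3 uint8, red, green, blue), "vfov" (degrees; the focal length in pixels is half the picture's height over the tangent of half this angle, whatever the lens; pixels are square), "cx", "cy" (the principal point, pixels), "extrinsics" (4x4, takes a point from camera to world coordinates); the wrist camera has in their place "T_tool_cam" (4x4, takes a point from camera to tool coordinates, whose origin is the TCP and whose axes are the flange's). Camera axes: x right, y up, looking along -z (the intrinsics and any distortion apply to the point x, -y, -z); pixel columns grow to the right and rows downward; lengths in m; the calibration is good to about 2 mm. A picture is of the moment at which its call begins: read the wrist's pose just before it. There is no depth.
A pose or a line that the arm cannot do raises arm.IKError and nothing moves.
- arm.close_job(): hands the job in; it is judged then, once.
The state is a dict: "clock": time; "qpos": joint angles; "qvel": joint speeds; "joint_torque": joint torques, N m; "ee_pos": TCP position; "ee_rot": TCP orientation; "contact_force": force on the tool from outside, world axes, zero at the start; "moment": the same for the moment, N m; "finger_gap": finger opening in m; "grip_force": force on a finger pad.
Only numpy, scipy, OpenCV 4.12 (cv2) and the standard library are available. Lean on these libraries where they do the work, as an engineer would, in place of code of your own. Each camera call takes 0.05 s, during which the arm holds its last target. There are 200 camera calls.

## Task

Make up the two hardware kits from the stock. The tray with three compartments gets the long bar pull in its long narrow compartment, and the wide tin and the turned wooden foot in its two square compartments, one in each, either way round; the tray with two compartments gets the short bar pull in the narrow compartment and the tall slim tin in the wide one. The pieces on the ledge stand behind a rail, so lift them clear of it first; leave the square wooden post cap where it is, and leave every piece standing upright, flat on the floor of its compartment.

Things in the scene. Friction and masses are not known exactly. Their poses are not given: they have to be found in the camera images.
- long_pull_c (a point): Long steel bar pull (cabinet handle) standing on the bench on its two round feet: a straight square bar 170 mm long, 12 mm wide and 12 mm thick, on a post at each end; each foot is a disc 28 mm across and 5 mm thick, its centre 71 mm from the middle. 40 mm high overall, 140 g. The point is the middle of the bar, 34 mm above the underside of the feet (not half-way up). x runs along the bar, z up. Only the bar is there at the middle: it can be pinched across from above.
- short_pull_c (a point): Short steel bar pull, the same as the long one but 100 mm long (foot centres 36 mm from the middle), 90 g. The point is the middle of the bar, 34 mm above the underside of its feet. x runs along the bar, z up.
- wide_tin_c (a point): Wide, low closed round metal tin, upright, 56 mm across and 50 mm high, about 220 g, standing on the ledge behind its rail. The point is its centre, 25 mm above its underside. z up.
- tall_tin_c (a point): Tall slim closed round metal tin, upright, 36 mm across and 70 mm high, about 160 g, standing on the ledge. The point is its centre, 35 mm above its underside. z up.
- foot_c (a point): Turned pale wooden bun foot, round and bulging: 52 mm across between 17 and 33 mm above its underside, 38 mm across at its flat top and bottom, 50 mm high, 80 g, standing on the ledge. The point is its centre, 25 mm above its underside. z up.
- post_cap_c (a point): Square pale wooden post cap, 48 x 48 x 36 mm high, standing on the ledge among the others; it belongs to neither kit and stays there. The point is its centre, 18 mm above its underside.
- ledge_top (a point): Stock ledge: a long low wooden shelf, open above, fixed at the back of the work area. The point is the centre of its board's upper face, 50 mm above the bench. x points across it, away from the robot; y along it. The board is 92 mm deep in x and 420 mm long in y. Its front rail (on the -x side, 10 mm thick) stands 25 mm above the board, the back rail too, the end cheeks 16 mm. Two tins, foot and post cap stand in a row along y about 100 mm apart, in any order.
- tray_three: Kit tray with three compartments, fixed on the bench: plywood, 210 mm (x) by 177 mm (y) outside. Origin at the centre of its underside. The floor's upper face is 6 mm above the origin, the tops of all walls (5 mm thick) 16 mm. One long narrow compartment, 200 x 66 mm (long in x), its centre at (0, -50.5) mm in x, y of the tray; two square compartments, 97 mm (x) by 96 mm (y), centres at (-51.3, 35.5) and (51.3, 35.5) mm.
- tray_two: Kit tray with two compartments, fixed on the bench: plywood, 140 mm (x) by 177 mm (y) outside. Origin at the centre of its underside; floor and walls as high and thick as the other's. One narrow compartment 130 x 66 mm (long in x), centre at (0, -50.5) mm; one wide compartment 130 mm (x) by 96 mm (y), centre at (0, 35.5) mm.

How it is judged:
At the end, for the whole second after the job is handed in: Long pull, wide tin and foot each in its kind of compartment of the three-compartment tray, short pull and tall tin in theirs in the two-compartment tray: all at rest, upright within 0.12 rad, on the compartment floor (height within 5 mm), anywhere inside its walls (x of long_pull_c in the frame of tray_three between -0.025 and 0.025 m and y of long_pull_c in the frame of tray_three between -0.0755 and -0.0255 m and z of long_pull_c in the frame of tray_three between 0.035 and 0.045 m and angle between each of long_pull_c, short_pull_c, tall_tin_c's own z axis and vertical below 0.12 rad and linear speed of each of long_pull, short_pull, tall_tin below 0.02 m/s and x of short_pull_c in the frame of tray_two between -0.025 and 0.025 m and y of short_pull_c in the frame of tray_two between -0.0755 and -0.0255 m and z of short_pull_c in the frame of tray_two between 0.035 and 0.045 m and (((x of wide_tin_c in the frame of tray_three between 0.0163 and 0.0863 m and y of wide_tin_c in the frame of tray_three between 0.0015 and 0.0695 m and z of wide_tin_c in the frame of tray_three between 0.026 and 0.036 m and angle between wide_tin_c's own z axis and vertical below 0.12 rad and linear speed of wide_tin below 0.02 m/s) and (x of foot_c in the frame of tray_three between -0.0863 and -0.0163 m and y of foot_c in the frame of tray_three between 0.0015 and 0.0695 m and z of foot_c in the frame of tray_three between 0.026 and 0.036 m and angle between foot_c's own z axis and vertical below 0.12 rad and linear speed of foot below 0.02 m/s)) or ((x of wide_tin_c in the frame of tray_three between -0.0863 and -0.0163 m and y of wide_tin_c in the frame of tray_three between 0.0015 and 0.0695 m and z of wide_tin_c in the frame of tray_three between 0.026 and 0.036 m and angle between wide_tin_c's own z axis and vertical below 0.12 rad and linear speed of wide_tin below 0.02 m/s) and (x of foot_c in the frame of tray_three between 0.0163 and 0.0863 m and y of foot_c in the frame of tray_three between 0.0015 and 0.0695 m and z of foot_c in the frame of tray_three between 0.026 and 0.036 m and angle between foot_c's own z axis and vertical below 0.12 rad and linear speed of foot below 0.02 m/s))) and x of tall_tin_c in the frame of tray_two between -0.052 and 0.052 m and y of tall_tin_c in the frame of tray_two between -0.0005 and 0.0715 m and z of tall_tin_c in the frame of tray_two between 0.036 and 0.046 m); the robot touches nothing.
It fails at once if the square post cap is moved by more than 30 mm (distance of post_cap_c from where it was at the start of the episode above 0.03 m).
It also fails if it takes over 134 s, if anything falls off the work surface, if the arm or the gripper's body presses on something with over 40 N, if the wrist force passes 120 N, or if a joint passes its speed limit or range.

## Working session

There is one attempt and no reset: what is moved stays moved. The work goes in short steps, each a Python script; the robot and the scene stay as the last script left them, time stands still between calls to the robot, and variables do not carry over. Pictures are saved under pics/ and viewed, at most 14 in all, crops included, and the job is handed in when it is done.

```bash
mkdir -p pics; python3 - <<'E'
from bench import arm, viewer
import cv2,numpy as np
np.set_printoptions(precision=4,suppress=True)
for n in ["scene","side","wrist"]:
    s=arm.read_state(); c=viewer.read_camera(n)
    cv2.imwrite(f"pics/{n}0.png",c["frame"][:,:,::-1])
    print(n,{k:v for k,v in c.items() if k!="frame"})
print(s["clock"],s["ee_pos"],s["ee_rot"],arm.tip_extent)
E
```

```text
scene {'vfov': 45.992128686214436, 'cx': 276.4613409116698, 'cy': 202.3205972552472, 'extrinsics': array([[-0.863 , -0.3276,  0.3845,  0.9531],
       [ 0.5049, -0.5338,  0.6783,  0.712 ],
       [-0.0169,  0.7796,  0.6261,  0.7354],
       [ 0.    ,  0.    ,  0.    ,  1.    ]])}
side {'vfov': 53.00817857395519, 'cx': 285.24082761566984, 'cy': 199.2502405020383, 'extrinsics': array([[-0.8451,  0.4115, -0.3413,  0.2424],
       [-0.5344, -0.6297,  0.5638,  0.5041],
       [ 0.0171,  0.6588,  0.7521,  0.758 ],
       [ 0.    ,  0.    ,  0.    ,  1.    ]])}
wrist {'vfov': 65.90301654911632, 'cx': 278.6797039876497, 'cy': 209.58521669072132, 'T_tool_cam': array([[ 0.0007,  0.9623,  0.2721,  0.0802],
       [ 1.    , -0.0009,  0.0005, -0.0004],
       [ 0.0007,  0.2721, -0.9623, -0.1538],
       [ 0.    ,  0.    ,  0.    ,  1.    ]])}
0.1 [0.2188 0.5313 0.2297] [-3.14   -0.0002  2.7508] 0.025
```

View pics/scene0.png

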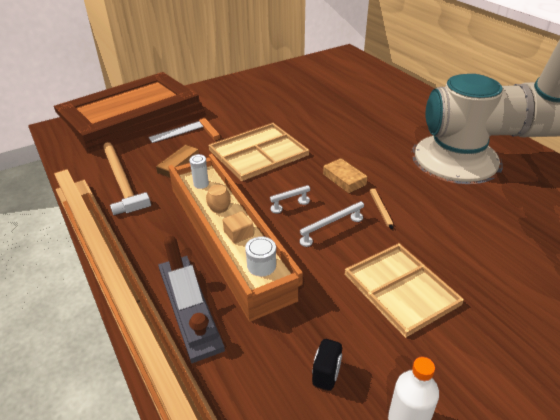

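View pics/side0.png

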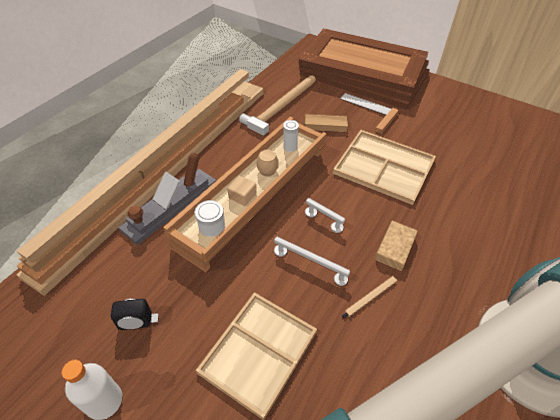

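Scene view: tray_three is at about (258,152) and tray_two at (403,288). The ledge row, near to far in the image, is tall tin (199,172), foot (218,197), cap (237,225), wide tin (261,257). The long pull runs (306,238)–(357,213) and the short one (276,206)–(305,197). The side view agrees. I'll get rough positions from these pixels first, then refine them with overhead wrist pictures.

```bash
cat > h.py <<'E'
from bench import arm, viewer
import cv2, numpy as np
from scipy.spatial.transform import Rotation as R
np.set_printoptions(precision=4,suppress=True)
def cam(name):
    s=arm.read_state(); c=viewer.read_camera(name)
    if name=="wrist":
        T=np.eye(4); T[:3,:3]=R.from_euler('xyz',s["ee_rot"]).as_matrix(); T[:3,3]=s["ee_pos"]
        c["extrinsics"]=T@c["T_tool_cam"]
    return c
def ray(c,p):
    f=c["frame"].shape[0]/2/np.tan(np.radians(c["vfov"]/2)); E=c["extrinsics"]
    d=E[:3,:3]@np.array([(p[0]-c["cx"])/f,-(p[1]-c["cy"])/f,-1.]); return E[:3,3],d/np.linalg.norm(d)
def onz(c,p,z):
    o,d=ray(c,p); return o+d*(z-o[2])/d[2]
def pix(c,P):
    f=c["frame"].shape[0]/2/np.tan(np.radians(c["vfov"]/2)); E=c["extrinsics"]
    q=E[:3,:3].T@(np.asarray(P)-E[:3,3]); return np.array([c["cx"]-f*q[0]/q[2],c["cy"]+f*q[1]/q[2]])
def down(yaw): return [np.pi,0,yaw]
E
python3 - <<'E'
from h import *
S,D=cam("scene"),cam("side")
pts=dict(tall=((199,159),(291,125),.12),foot=((218,189),(267,155),.10),cap=((237,218),(243,184),.086),wide=((261,248),(209,213),.10),
 longa=((306,228),(279,242),.036),longb=((358,208),(347,272),.036),sha=((276,197),(310,204),.036),shb=((306,190),(341,221),.036))
for k,(a,b,z) in pts.items(): print(k,onz(S,a,z),onz(D,b,z))
for n,a in dict(t3=[(210,150),(272,125),(309,152),(245,178)],t2=[(346,282),(400,246),(461,296),(407,330)]).items(): print(n,np.array([onz(S,p,.016) for p in a])[:,:2].tolist())
for n,a in dict(t3=[(366,132),(435,160),(410,202),(335,166)],t2=[(257,295),(316,331),(264,414),(198,365)]).items(): print(n,np.array([onz(D,p,.016) for p in a])[:,:2].tolist())
E
```

```text
tall [ 0.6448 -0.1793  0.12  ] [ 0.6462 -0.1805  0.12  ]
foot [ 0.6461 -0.0806  0.1   ] [ 0.6478 -0.08    0.1   ]
cap [0.6478 0.0104 0.086 ] [0.6484 0.0134 0.086 ]
wide [0.6549 0.1246 0.1   ] [0.6498 0.1258 0.1   ]
longa [0.514 0.062 0.036] [0.5174 0.0705 0.036 ]
longb [0.3796 0.0662 0.036 ] [0.3647 0.0581 0.036 ]
sha [ 0.5146 -0.063   0.036 ] [ 0.5155 -0.0557  0.036 ]
shb [ 0.4418 -0.0493  0.036 ] [ 0.4341 -0.0504  0.036 ]
t3 [[0.5500916823315795, -0.35442842047114753], [0.34237913583875657, -0.38146628579861563], [0.32994176501977857, -0.20624100647650023], [0.5290926307415815, -0.191240534947429]]
t2 [[0.5207885639204299, 0.21455350070365747], [0.36542910120989347, 0.19224535334278625], [0.35875267398296506, 0.3532856929345991], [0.4966404292131859, 0.3596610566484191]]
t3 [[0.5247893158867685, -0.3800026250387408], [0.32813827937102813, -0.376555822353815], [0.3295353834309882, -0.20498908648253822], [0.5335706359562856, -0.21517870013507323]]
t2 [[0.4925066066394233, 0.18793576828222697], [0.359327419062411, 0.1894474466570728], [0.360993317277033, 0.3571206240065013], [0.5014781237035855, 0.3540618719556018]]
```

```bash
python3 - <<'E'
from h import *
import pickle
for i,p in enumerate([(.5,.14,.30),(.5,-.16,.30)]):
    arm.move_pose(p,down(np.pi)); c=cam("wrist"); pickle.dump(c,open(f"w{i}.pkl","wb")); cv2.imwrite(f"pics/w{i}.png",c["frame"][:,:,::-1])
    for k,P in dict(tall=(.646,-.18,.12),foot=(.647,-.08,.1),cap=(.648,.012,.086),wide=(.652,.125,.1),long=(.444,.064,.04),short=(.477,-.055,.04)).items(): print(i,k,pix(c,P))
print(arm.read_state()["clock"],c["extrinsics"])
E
```

```text
0 tall [  6.9083 317.1024]
0 foot [100.7238 308.3665]
0 cap [178.2999 302.9669]
0 wide [265.9531 312.0771]
0 long [217.3916 138.4378]
0 short [125.4646 164.7177]
1 tall [260.5756 316.8628]
1 foot [341.9592 308.1276]
1 cap [411.4491 302.7273]
1 wide [506.0934 311.8158]
1 long [456.9518 138.3341]
1 short [359.9526 164.5843]
3.275 [[-0.0017 -0.9622 -0.2722  0.4198]
 [ 1.     -0.0014 -0.0013 -0.1593]
 [ 0.0008 -0.2722  0.9622  0.4538]
 [ 0.      0.      0.      1.    ]]
```

View pics/w0.png

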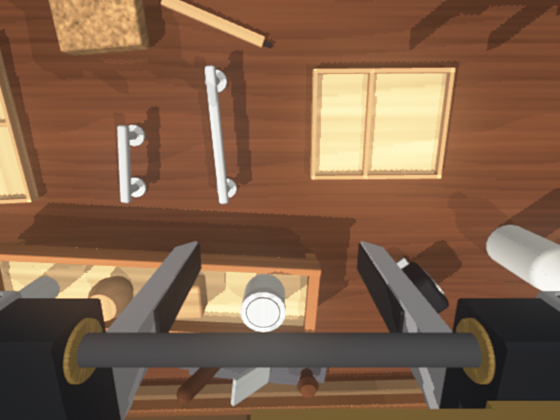

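View pics/w1.png

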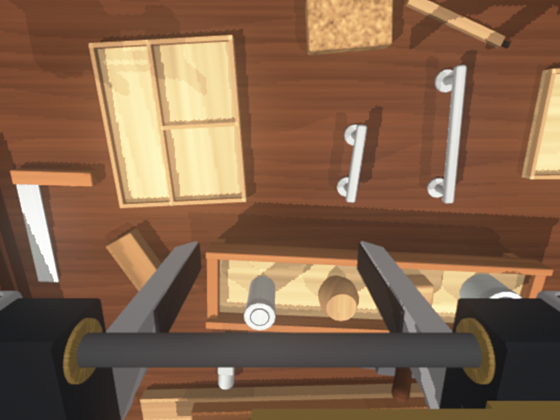

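Both wrist pictures show everything.
- **w0:** tray_two top corners are (313,70), (455,68), (441,178), (312,178). The long bar runs (210,67)–(224,203), the short bar (124,126)–(126,202), and the wide tin's lid is at (264,311).
- **w1:** tray_three top corners are (91,44), (235,36), (245,201), (121,206). The short bar runs (360,126)–(351,201), the long bar (460,67)–(449,202). The tall tin's lid is at (260,317), the foot's top at about (339,303).

Each tray has its narrow compartment on the -y side.

```bash
python3 - <<'E'
from h import *
import pickle
W=[pickle.load(open(f"w{i}.pkl","rb")) for i in (0,1)]
def bar(n,i,a,b):
    A,B=onz(W[i],a,.04)[:2],onz(W[i],b,.04)[:2]; d=B-A; print(n,i,(A+B)/2,np.linalg.norm(d),"yaw",np.arctan2(d[1],d[0]))
bar("long",0,(210.5,67),(224,203)); bar("long",1,(460,67),(449,202))
bar("short",0,(124,126),(126,202)); bar("short",1,(360,126),(351,201))
def tray(n,i,q):
    P=np.array([onz(W[i],p,.016)[:2] for p in q]); # order: -x-y, -x+y, +x+y, +x-y
    ex=P[2]+P[3]-P[0]-P[1]; ey=P[1]+P[2]-P[0]-P[3]
    print(n,P.mean(0),"yaw",np.arctan2(ex[1],ex[0]),np.arctan2(-ey[0],ey[1]),"size",np.linalg.norm(ex)/2,np.linalg.norm(ey)/2)
tray("t2",0,[(313,70),(455,68),(441,178),(312,178)])
tray("t3",1,[(91,44),(235,36),(245,201),(121,206)])
print("wide",onz(W[0],(264,311),.1),"tall",onz(W[1],(260,317),.12),"foot",onz(W[1],(339,303),.1))
E
```

```text
long 0 [0.4444 0.0643] 0.16603315552410214 yaw 0.05163980012892577
long 1 [0.4439 0.0605] 0.16493512946455177 yaw 0.0657679976157294
short 0 [ 0.4776 -0.0556] 0.09752132462949296 yaw -0.10070559982199032
short 1 [ 0.4771 -0.0609] 0.09587305510800997 yaw -0.053873511086790546
t2 [0.4291 0.2732] yaw 0.015940089572357735 0.007996020953967002 size 0.1378817507622315 0.1768563309001925
t3 [ 0.4317 -0.2966] yaw 0.03995695208248199 0.047446754080734156 size 0.2068448251287679 0.1755010306096266
wide [0.6505 0.1226 0.1   ] tall [ 0.6462 -0.1807  0.12  ] foot [ 0.6398 -0.0841  0.1   ]
```

```bash
cat >> h.py <<'E'
TR=dict(t2=(.4291,.2732,.012),t3=(.4317,-.2966,.044))
def place_xy(t,lx,ly):
    x,y,w=TR[t]; c,s=np.cos(w),np.sin(w); return np.array([x+c*lx-s*ly,y+s*lx+c*ly]),w
def carry(xy,yaw,base,hg,open_,t,l,zt=.26,rel=None):
    """grasp at hg above the piece's underside (at height base); set down at l in tray t"""
    up=down(np.pi+yaw); zg=base+hg+.006
    arm.grip(open_); arm.move_pose([*xy,zt],up)
    arm.servo_line([*xy,zg],rate=.15,guard=15) and print("HIT descending",arm.read_state()["ee_pos"])
    arm.grip(0.); s=arm.read_state(); print("gap",s["finger_gap"],"force",s["grip_force"])
    arm.servo_line([*xy,zt],rate=.2)
    p,w=place_xy(t,*l); a=down(np.pi+w)
    arm.move_pose([*p,zt],a)
    print("gap",arm.read_state()["finger_gap"])
    zp=.006+hg+.006
    arm.servo_line([*p,zp+.02],rate=.2)
    h=arm.servo_line([*p,zp-.004],rate=.04,guard=6)
    z=arm.read_state()["ee_pos"][2]; print("touch",h,"z-zp",z-zp)
    arm.grip(rel or open_); arm.servo_line([*p,zt],rate=.2)
    print("clock",arm.read_state()["clock"])
def snap(n,name):
    c=cam(name); cv2.imwrite(f"pics/{n}.png",c["frame"][:,:,::-1]); return c
E
python3 - <<'E'
from h import *
carry((.4442,.0625),.058,0,.034,.045,"t3",(0,-.0505),zt=.2)
snap("a","scene")
E
```

```text
gap 0.01179234437246071 force 29.999899864196777
gap 0.011694522942847166
touch True z-zp -0.0002994091242751601
clock 12.4
```

View pics/a.png

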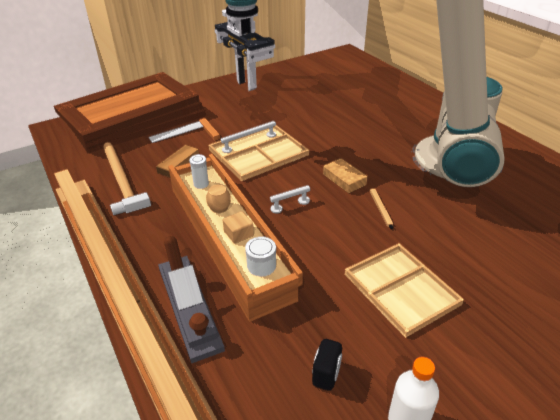

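The long pull stands in tray_three's narrow compartment (222,150)–(275,130). Next are the short pull and the wide tin.

```bash
python3 - <<'E'
from h import *
carry((.4773,-.0575),-.078,0,.034,.045,"t2",(0,-.0505),zt=.2)
carry((.6512,.1242),0,.05,.038,.070,"t3",(.0513,.0355))
snap("b","side")
E
```

```text
gap 0.011804643815915939 force 29.99546080827713
gap 0.011630953132351228
touch True z-zp -0.0004731924101052179
clock 20.625
gap 0.05551998275729587 force 30.00072956085205
gap 0.05589781147777543
touch True z-zp 0.000432189026107338
clock 29.625
```

View pics/b.png

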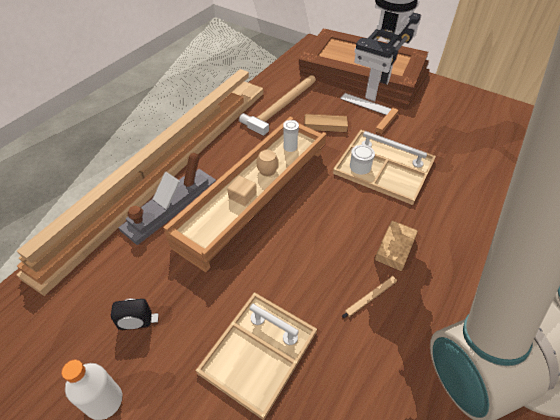

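The short pull is in tray_two's narrow compartment (273,322), and the wide tin is in the far square compartment of tray_three (362,158). The foot and tall tin are next.

```bash
python3 - <<'E'
from h import *
carry((.645,-.081),0,.05,.030,.068,"t3",(-.0513,.0355),rel=.062)
carry((.646,-.180),0,.05,.040,.055,"t2",(0,.0355))
arm.move_pose((.43,0,.32),down(np.pi)); arm.sleep(.5)
snap("c","side"); snap("d","scene"); snap("e","wrist")
E
```

```text
gap 0.051262382260936476 force 30.000577247701585
gap 0.05166551356667959
touch True z-zp -3.3769338280094374e-05
clock 38.1583
gap 0.03559112735775874 force 30.00049263238907
gap 0.03522576361186161
touch True z-zp 5.018680038346851e-05
clock 47.4917
```

View pics/c.png

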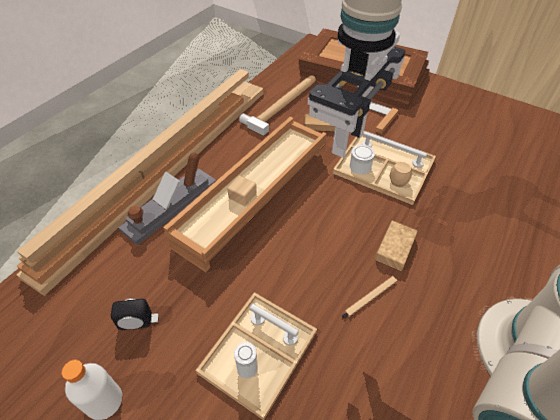

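View pics/d.png

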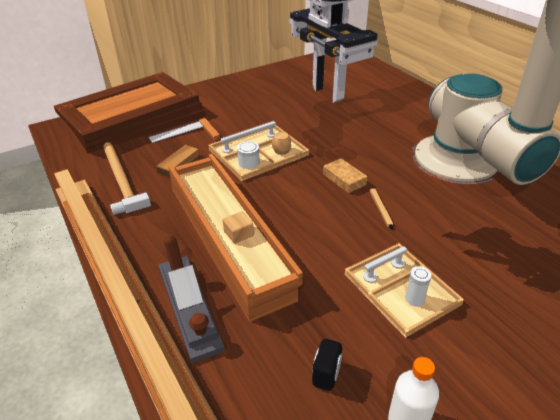

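View pics/e.png

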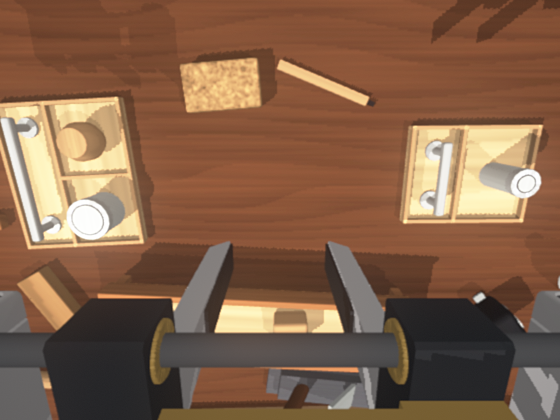

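All five pieces stand upright in their compartments. In tray_three the wide tin is at (248,154) in the scene view, the foot at (282,145) and the long pull behind them. In tray_two the short pull is at (385,263) and the tall tin at (418,287). The post cap is unmoved at (237,225), and the gripper is clear of everything.

```bash
python3 -c "
from bench import arm
print(arm.close_job())"
```

```text
the job is handed in; nothing more can be done
None
```

I made up both kits and handed the job in at about 50 s of the 134 s allowed: the last pictures show all five pieces upright in their compartments and the post cap still in place, but the hand-in returned no verdict.

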